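# Lid the storage boxes from the stack of washed lids

### The arm

A 6-joint arm with a two-finger parallel gripper is mounted at the origin on a cart in front of the work surface, level with it; the furniture and walls round the work are solid. World frame = base frame: x ahead of the robot, y to its left, z up, the work surface at z = 0. Lengths are in mm, angles in rad, forces in N, time in s.
With the tool pointing down it reaches from about 275 to 850 mm from the base axis. Payload 19 kg.
Tool frame: the origin (TCP) lies midway between the tips of the shut fingers; the grasp point (between the pads) lies 19 mm behind it (ctrl.tcp_to_grasp is the distance from the TCP to the grasp point, in mm); z points along the fingers, y is the line along which they close (so a half turn about z gives the same grasp; the last joint's range is limited). The gripper opens to 85 mm and grips with 20 to 120 N. Pads are 22 mm wide; open, the fingers measure 114 mm over their backs; the gripper's body (76 mm by 85 mm) begins 54 mm behind the grasp point. The pads swing forward as they close: fully open they stand 13 mm farther back than shut.
Start: joints at [-1.327, 0.15, 1.437, -0, 1.554, -0.134], TCP at [212.076, -534.429, 231.267] pointing down, gripper open.
Joint ranges: [-2.8, 2.8], [-0.68, 2.1], [0.12, 2.68], [-1.39, 4.53], [0.16, 2.79], [-2.81, 2.81]. Speed limits (rad/s): [1.89, 1.89, 2.22, 3.01, 3.01, 3.01].

### API

Orientations are given as a unit quaternion [w, x, y, z].
In Python, from station import ctrl gives the robot as it stands.
- The arm moves only by the tool play_rows, never from a script. Its argument "plan" is one flat list of numbers, 4 for each row, row after row: the shift along the tool's x, y, z normalised to -1 to 1, where 1 is 0.5 m, then the turn about the tool's z normalised to -1 to 1, where 1 is 0.5 rad. In form: [dx, dy, dz, spin, dx, dy, dz, spin, ...]. A call has 1 to 5 rows; each row is the pose to reach, as a shift and turn from the pose commanded when the call began, along the tool's axes at that moment; what a row does not reach only later rows make up. A row lasts 1/10 s, in which the tool goes at most 50 mm and 8.59 degrees, less where a joint would pass 70% of its speed; a pose out of reach is approached as far as the arm can. A call with a number of a shift or a turn outside -1 to 1 is refused whole. A call with a gripper value outside its range is refused whole. "hand" is the closure, from -1 (fully open) to 1 (shut), set as the call begins (left out, the last holds). The fingers move at their own pace and stop on an object; "force" is the grip in N (left out, the last holds). Time passes only in rows, so rows that repeat a pose let the fingers close. It gives the time, the measured TCP pose, the force, the opening and the grip force at its end, in the units of the state.
- ctrl.read_state(): the state, without advancing time (a new reading comes with each control period).
- ctrl.get_image(name): name is "scene" or "top"; returns (picture, depth): 480x640x3 uint8, red, green, blue; 480x640 float32, mm along the optical axis (not along the pixel's ray), 0 where there is no reading.
- ctrl.calibration(name): a dict with "fov_y" (degrees; the focal length in pixels is half the picture's height over the tangent of half this angle, whatever the lens; pixels are square), "cx", "cy" (the principal point, pixels), "k1" (the pictures are not rectified: a ray, as slopes to the right and down, at radius r is drawn at 1 + k1 r^2 times it, then the intrinsics apply), "R" (3x3) and "t" (3): a world point X has camera coordinates R X + t. Camera axes: x right, y down, z forward; pixel columns grow to the right and rows downward; lengths in mm; the calibration is good to about 2 mm. A picture is of the moment at which its call begins. calibration takes no time and is no camera call.
- ctrl.hand_in(): hands the job in; it is judged then, once.
The state is a dict: "time": time; "qpos": joint angles; "joint_velocities": joint speeds; "joint_torque": joint torques, N m; "tool_pos": TCP position; "ee_rot": TCP orientation; "ft_force": force on the tool from outside, world axes, zero at the start; "torque": the same for the moment, N m; "opening": finger opening in mm; "finger_force": force on a finger pad.
Only numpy, scipy, OpenCV 4.12 (cv2) and the standard library are available. Lean on these libraries where they do the work, as an engineer would, in place of code of your own. Each camera call takes 0.05 s, during which the arm holds its last target. There are 200 camera calls.

### The job

The wooden lids of the four dark grey stoneware storage boxes have been washed and left in a stack. Take the stack apart and put each lid on its own box, the one it matches in length, fully down with its tongue inside the mouth and its plate flat on the rim, and let go of it. Leave the boxes standing where they are, and do not knock over or push away the tea glass.

Things in the scene. Friction and masses are not known exactly. Their poses are not given: they have to be found in the camera images.
- lid_s: The smallest (square) of four pale wooden lids. Plate 66 (x) x 66 (y) x 14 mm; under it a tongue 10 mm deep, 42 x 42 mm, its lowest 6 mm tapering to 32 x 32. Origin: centre of the tongue's underside, y along the length, z up: plate from z = 10 to 24 mm. At first on top, tongue on the lid below. 83 g +-30 %. Grip the plate across x, fingertips above its underside. Any quarter turn fits.
- lid_m: The second smallest of four pale wooden lids. Plate 66 (x) x 94 (y) x 14 mm; under it a tongue 10 mm deep, 42 x 70 mm, its lowest 6 mm tapering to 32 x 60. Origin: centre of the tongue's underside, y along the length, z up: plate from z = 10 to 24 mm. At first second from the top, tongue on the lid below. 97 g +-30 %. Grip the plate across x, fingertips above its underside.
- lid_l: The second largest of four pale wooden lids. Plate 66 (x) x 122 (y) x 14 mm; under it a tongue 10 mm deep, 42 x 98 mm, its lowest 6 mm tapering to 32 x 88. Origin: centre of the tongue's underside, y along the length, z up: plate from z = 10 to 24 mm. At first third from the top, tongue on the lid below. 111 g +-30 %. Grip the plate across x, fingertips above its underside.
- lid_xl: The largest (longest) of four pale wooden lids. Plate 66 (x) x 150 (y) x 14 mm; under it a tongue 10 mm deep, 42 x 126 mm, its lowest 6 mm tapering to 32 x 116. Origin: centre of the tongue's underside, y along the length, z up: plate from z = 10 to 24 mm. At first the bottom of the stack, its tongue on the worktop. 125 g +-30 %. Grip the plate across x, fingertips above its underside.
- box_s: The smallest (square) of four open dark grey stoneware boxes, loose on the worktop; the 66 mm long lid belongs on it. Outside 60 (x) x 60 (y) x 64 mm high, walls 3 mm, mouth 54 x 54 mm: 6 mm of play on each side of the tongue. Origin: centre of its underside, y along the length, z up. Lid fully down: plate on the rim, lid's origin 54 mm above the box's. 332 g +-30 %.
- box_m: The second smallest of four open dark grey stoneware boxes, loose on the worktop; the 94 mm long lid belongs on it. Outside 60 (x) x 88 (y) x 64 mm high, walls 3 mm, mouth 54 x 82 mm: 6 mm of play on each side of the tongue. Origin: centre of its underside, y along the length, z up. Lid fully down: plate on the rim, lid's origin 54 mm above the box's. 388 g +-30 %.
- box_l: The second largest of four open dark grey stoneware boxes, loose on the worktop; the 122 mm long lid belongs on it. Outside 60 (x) x 116 (y) x 64 mm high, walls 3 mm, mouth 54 x 110 mm: 6 mm of play on each side of the tongue. Origin: centre of its underside, y along the length, z up. Lid fully down: plate on the rim, lid's origin 54 mm above the box's. 444 g +-30 %.
- box_xl: The largest (longest) of four open dark grey stoneware boxes, loose on the worktop; the 150 mm long lid belongs on it. Outside 60 (x) x 144 (y) x 64 mm high, walls 3 mm, mouth 54 x 138 mm: 6 mm of play on each side of the tongue. Origin: centre of its underside, y along the length, z up. Lid fully down: plate on the rim, lid's origin 54 mm above the box's. 500 g +-30 %.
- tea_glass: A waisted clear tea glass, 64 mm across and 88 mm high, standing upright between the work and the left end of the worktop; not to be used. Origin: centre of its base, z up.
- tap: The fixed chrome tap behind the sink, midway between the two sides of the worktop. Its swan-neck spout reaches 90 mm forward (-x) of this origin and 375 mm above it (300 mm above the worktop), so tools and lids must pass in front of it. Origin: under the worktop, below the middle of the spout.
Things that resemble listed ones, but are neither listed nor needed, are in the scene too. Leave any green look-alike of the box_s alone.

How it is judged:
By the outcome, as a careful person would: the job done as asked, in the order asked, and still so for the second after the job is handed in, with the robot touching nothing.
It also fails if it takes over 104 s, if anything falls off the work surface, if the arm or the gripper's body presses on something with over 40 N, if the wrist force passes 120 N, or if a joint passes its speed limit or range.

## Working session

There is one attempt and no reset: what is moved stays moved. The work goes in short steps, Python scripts to look and compute and a tool call to move; the robot and the scene stay as the last step left them, time stands still between calls to the robot, and variables do not carry over. Pictures are saved under pics/ and viewed, at most 14 in all, crops included, and the job is handed in when it is done.

Besides the shell and the picture viewer there is one more tool, called after "Request:" as a command line: name --argument value ..., lists and objects as JSON in quotes. play_rows: Moves the arm, as the interface text tells. Its arguments: {"type":"object","properties":{"plan":{"type":"array"},"hand":{"type":"number"},"force":{"type":"number"}},"required":["plan"]}

```bash
ls; mkdir -p pics
cat > h.py <<'E'
import numpy as np, cv2
from station import ctrl
def K(n):
    c=ctrl.calibration(n); f=240/np.tan(np.radians(c['fov_y'])/2); return c,f
def ray(n,uv):
    c,f=K(n); uv=np.atleast_2d(np.asarray(uv,float))
    d=(uv-[c['cx'],c['cy']])/f; s=d.copy()
    for _ in range(20): s=d/(1+c['k1']*(s**2).sum(1,keepdims=True))
    return np.array(c['R']),np.array(c['t']),np.c_[s,np.ones(len(s))]
def plane(n,uv,z):
    R,t,s=ray(n,uv); o=-R.T@t; d=s@R; return o+d*((z-o[2])/d[:,2])[:,None]
def cloud(n,dep):
    v,u=np.mgrid[:480,:640]; R,t,s=ray(n,np.c_[u.ravel(),v.ravel()])
    return ((s*dep.reshape(-1,1)-t)@R).reshape(480,640,3)
E
python3 - <<'E'
from h import *
for n in('scene','top'):
    p,d=ctrl.get_image(n); cv2.imwrite(f'pics/{n}0.png',p[:,:,::-1]); np.savez(f'{n}0.npz',p=p,d=d)
    c,f=K(n); print(n,f,c)
print(ctrl.read_state(), ctrl.tcp_to_grasp)
E
```

```text
pics
scene 590.2948950626264 {'fov_y': 44.251001701301995, 'cx': 326.87854298109687, 'cy': 244.37195285838538, 'k1': -0.008656403481796356, 'R': array([[ 0.59520922, -0.80317594, -0.02518701],
       [-0.45644359, -0.31212765, -0.83320801],
       [ 0.66135106,  0.50742954, -0.55238577]]), 't': array([-275.77452768,  217.00253553, 1235.63147835])}
top 586.6398817900694 {'fov_y': 44.499880829955934, 'cx': 329.6990561100358, 'cy': 237.17536228235045, 'k1': -0.010614064163200472, 'R': array([[-0.42999057, -0.9028299 ,  0.00250568],
       [-0.8031399 ,  0.38124055, -0.45784488],
       [ 0.41240079, -0.19888139, -0.88902856]]), 't': array([ 180.64677234,  371.19886015, 1558.01911961])}
{'time': 0.1, 'qpos': array([-1.32699085e+00,  1.50918187e-01,  1.43794313e+00, -2.67675144e-05,
        1.55379539e+00, -1.34000849e-01]), 'joint_velocities': array([ 0.00098135,  0.00012082, -0.00042606, -0.00012507, -0.00097351,
       -0.00020917]), 'joint_torque': array([ 5.42991344e-03, -7.14383268e+01, -5.71793711e+01, -2.76677483e-04,
        7.03121405e-03,  5.98872316e-05]), 'tool_pos': array([ 212.02748817, -534.24664407,  230.75784091]), 'ee_rot': array([-5.30490396e-04,  9.82210609e-01,  1.87781887e-01, -4.25563425e-05]), 'ft_force': array([ 0.32046748,  0.39147508, -0.39659676]), 'torque': array([-0.04452984,  0.05870494, -0.01870261]), 'finger_force': 0.0, 'opening': 85.39948641917388} 18.700000000000003
```

View pics/scene0.png

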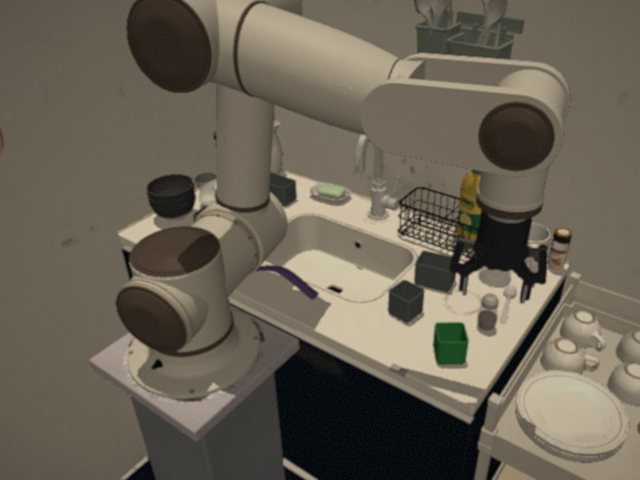

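View pics/top0.png

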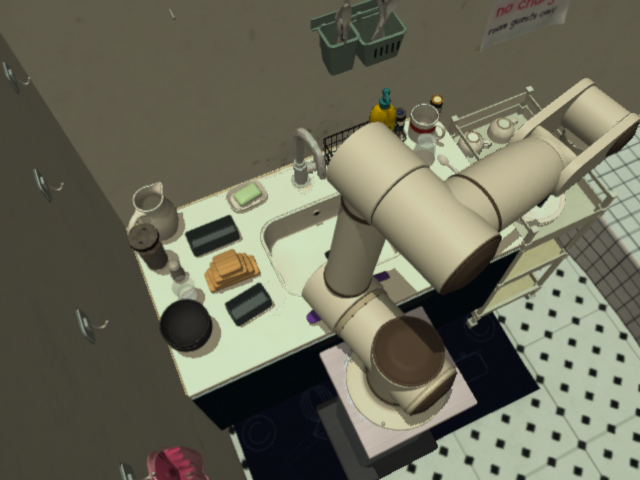

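The scene view shows two dark boxes on the right, at about (405,300) and (436,270), with the green look-alike at (450,343). The top view shows the other two boxes at (213,235) and (249,304), the lid stack at (232,270) and the tea glass near (185,288).

```bash
cat > m.py <<'E'
from h import *
def boxes(n,p,d,rois):
    C=cloud(n,d)
    for nm,(u0,v0,u1,v1) in rois.items():
        sub=C[v0:v1,u0:u1].reshape(-1,3); col=p[v0:v1,u0:u1].reshape(-1,3).astype(int)
        ok=(d[v0:v1,u0:u1].ravel()>0)
        dark=col.max(1)<95
        for lo,hi in((56,74),(8,52)):
            q=sub[ok&dark&(sub[:,2]>lo)&(sub[:,2]<hi)]
            if len(q)>8:
                r=cv2.minAreaRect(q[:,:2].astype(np.float32)); print(nm,lo,len(q),np.round(r[0],1),np.round(r[1],1),round(r[2],1),'zmed',np.median(q[:,2]).round(1))
E
python3 - <<'E'
from m import *
S=np.load('scene0.npz');T=np.load('top0.npz')
boxes('top',T['p'],T['d'],{'XL':(183,212,243,258),'L':(222,280,275,327)})
boxes('scene',S['p'],S['d'],{'S':(383,278,428,325),'M':(412,248,456,293)})
C=cloud('top',T['d'])
for u,v in((232,270),(150,300),(228,262),(185,288),(175,268),(300,240)): print(u,v,C[v,u].round(1),T['p'][v,u])
p=T['p'].astype(int); sub=np.zeros((480,640),bool); sub[240:300,195:270]=1
m=sub&(p[:,:,0]-p[:,:,2]>50)
q=C[m]; print(len(q)); print(np.histogram(q[:,2],np.arange(0,120,4)))
for lo,hi in((90,102),(65,76),(41,52),(17,30)):
    s=q[(q[:,2]>lo)&(q[:,2]<hi)]; 
    if len(s)>5: print(lo,len(s),cv2.minAreaRect(s[:,:2].astype(np.float32)))
a=cv2.resize(np.hstack([T['p'][200:340,130:290],S['p'][230:370,340:560]]),None,fx=2.1,fy=2.1*1,interpolation=3); a=cv2.convertScaleAbs(a,alpha=1.7); cv2.imwrite('pics/c1.png',a[:,:,::-1])
E
```

```text
XL 56 174 [588.6 297.6] [ 65.2 139.8] 0.1 zmed 61.7
XL 8 787 [588.4 298.1] [ 67.4 140.3] 1.0 zmed 28.4
L 56 170 [373.3 287.1] [119.6 114.7] 7.1 zmed 61.9
L 8 628 [375.4 285.8] [126.  114.5] 6.7 zmed 25.7
S 56 195 [ 347.9 -301.5] [60.7 63.3] 82.7 zmed 60.1
S 8 868 [ 385.4 -300.7] [145.7  63.1] 1.1 zmed 31.0
M 56 218 [ 441.2 -314.3] [162.7  79.2] 23.7 zmed 60.1
M 8 926 [ 494.8 -299.6] [245.8  86.9] 13.0 zmed 33.6
232 270 [433.7 288.2  95. ] [174 132  71]
150 300 [478.8 524.8  26.8] [71 68 56]
228 262 [459.2 289.5  98. ] [181 139  74]
185 288 [477.7 426.   13.5] [185 194 164]
175 268 [512.5 427.2  82.3] [128 122 104]
300 240 [ 539.9   47.8 -116.2] [207 224 191]
1484
(array([  8,   3,   1,   9,  47, 106,  87,  21,   4,  23,  53, 114,  86,
        29,   5,  17,  78, 112,  99,  24,   3,  15,  84, 203, 177,  59,
         2,   0,   0]), array([  0,   4,   8,  12,  16,  20,  24,  28,  32,  36,  40,  44,  48,
        52,  56,  60,  64,  68,  72,  76,  80,  84,  88,  92,  96, 100,
       104, 108, 112, 116]))
90 476 ((462.6842346191406, 293.6347351074219), (68.7492446899414, 65.66712188720703), 0.40607914328575134)
65 278 ((456.6958923339844, 294.82830810546875), (93.81282806396484, 67.26319122314453), 86.56759643554688)
41 246 ((459.6097412109375, 292.37353515625), (68.36209869384766, 121.75384521484375), 2.002436637878418)
17 250 ((461.052490234375, 290.5744934082031), (149.11593627929688, 67.25362396240234), 87.19140625)
```

View pics/c1.png

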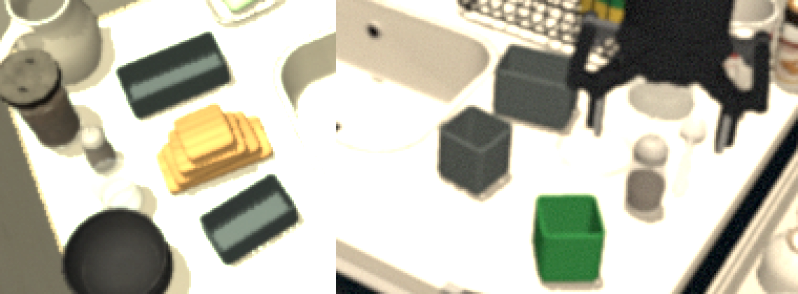

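Crop shows the two left boxes and the stack, all about parallel to world y, plus the bowl and glass to the left. On the right the S and M boxes stand clear of the cups, and the gripper partly hides M. I'll clean up the left measurements and compute the first move.

```bash
cat > m.py <<'E'
from h import *
def rim(n,p,d,roi,lo=57,hi=72,g=95):
    u0,v0,u1,v1=roi; C=cloud(n,d)[v0:v1,u0:u1]; c=p[v0:v1,u0:u1].astype(int); dd=d[v0:v1,u0:u1]
    m=((dd>0)&(c.max(2)<g)&(C[:,:,2]>0)&(C[:,:,2]<75)).astype(np.uint8)
    k,l,s,_=cv2.connectedComponentsWithStats(m,connectivity=4); i=1+np.argmax(s[1:,4])
    q=C[(l==i)&(C[:,:,2]>lo)&(C[:,:,2]<hi)]
    return q
def rep(nm,q):
    x=np.percentile(q[:,0],[1,5,95,99]);y=np.percentile(q[:,1],[1,5,95,99])
    r=cv2.minAreaRect(q[:,:2].astype(np.float32))
    cx,cy=(x[0]+x[3])/2,(y[0]+y[3])/2
    # yaw from the near/far long edges: robust line fit x(y)
    out=[]
    for s in(-1,1):
        e=[]
        for b in np.arange(y[1],y[2],8):
            w=q[(q[:,1]>=b)&(q[:,1]<b+8)]
            if len(w)>2: e.append((np.percentile(s*w[:,0],90)*s,b+4))
        e=np.array(e,np.float32)
        if len(e)>3:
            vx,vy,_,_=cv2.fitLine(e,cv2.DIST_HUBER,0,.01,.01).ravel(); out.append(round(float(np.degrees(np.arctan(-vx/vy))),1))
    print(nm,len(q),'x',x.round(0),'y',y.round(0),'c',round(cx,1),round(cy,1),'rect',np.round(r[0],1),np.round(r[1],1),round(r[2],1),'yaws',out)
E
python3 - <<'E'
from m import *
T=np.load('top0.npz')
for nm,r in {'XL':(183,212,243,258),'L':(222,280,275,327)}.items(): rep(nm,rim('top',T['p'],T['d'],r))
C=cloud('top',T['d']); p=T['p'].astype(int); sub=np.zeros((480,640),bool); sub[240:300,195:270]=1
m=sub&(p[:,:,0]-p[:,:,2]>50); q=C[m]
for nm,lo,hi in(('s',86,102),('m',62,76),('l',38,52),('xl',14,30)): rep('lid_'+nm,q[(q[:,2]>lo)&(q[:,2]<hi)])
E
```

```text
XL 163 x [556. 557. 618. 619.] y [229. 229. 357. 364.] c 587.7 296.3 rect [588.  297.6] [ 64.1 139.8] 0.1 yaws [0.8, 0.5]
L 148 x [310. 311. 379. 382.] y [226. 228. 338. 340.] c 345.9 283.0 rect [345.4 283.6] [ 61.9 115.4] 8.7 yaws [8.3, 9.1]
lid_s 512 x [429. 431. 492. 496.] y [262. 264. 323. 326.] c 462.6 293.7 rect [462.7 293.8] [68.7 66. ] 0.4 yaws [-1.2, 2.7]
lid_m 301 x [424. 425. 484. 491.] y [248. 250. 340. 342.] c 457.3 294.8 rect [456.7 294.8] [93.8 67.3] 86.6 yaws [-5.1, -31.0]
lid_l 268 x [425. 427. 487. 492.] y [232. 233. 351. 353.] c 458.6 292.2 rect [459.6 292.2] [ 68.4 122.1] 2.0 yaws [1.9, -2.6]
lid_xl 264 x [427. 429. 487. 493.] y [216. 218. 363. 365.] c 460.2 290.4 rect [461.1 290.6] [149.1  67.3] 87.2 yaws [-1.5, 0.0]
```

Request:
play_rows --plan '[0.249,-0.313,0,-1,0.249,-0.313,0,-1,0.249,-0.313,0,-1,0.249,-0.313,0,-1,0.249,-0.313,0,-1]' --hand -1 --force 40

```text
time: 0.6
tool_pos: [271.2, -338.9, 231.7]
ee_rot: [0.0, 0.904, 0.427, 0.0]
ft_force: [0.9, -1.8, -0.1]
opening: 85.4
finger_force: 0.0
```

Request:
play_rows --plan '[0.369,-0.155,0,-1,0.369,-0.155,0,-1,0.369,-0.155,0,-1,0.369,-0.155,0,-1,0.369,-0.155,0,-1]'

```text
time: 1.1
tool_pos: [329.5, -147.0, 231.5]
ee_rot: [0.0, 0.769, 0.639, 0.001]
ft_force: [0.0, -0.9, -0.2]
opening: 85.2
finger_force: 0.0
```

Request:
play_rows --plan '[0.497,0.05,0,-0.386,0.497,0.05,0,-0.386,0.497,0.05,0,-0.386,0.497,0.05,0,-0.386,0.497,0.05,0,-0.386]'

```text
time: 1.6
tool_pos: [398.7, 81.5, 231.4]
ee_rot: [0.0, 0.708, 0.707, 0.0]
ft_force: [1.0, -1.5, -0.1]
opening: 85.3
finger_force: 0.0
```

Run:
```python
from m import *
for n in('scene','top'):
    p,d=ctrl.get_image(n); cv2.imwrite(f'pics/{n}1.png',p[:,:,::-1]); np.savez(f'{n}1.npz',p=p,d=d)
S=np.load('scene1.npz')
for nm,r in {'S':(383,278,428,325),'M':(412,248,460,293)}.items(): rep(nm,rim('scene',S['p'],S['d'],r))
print(ctrl.read_state()['tool_pos'])
```

```text
S 177 x [315. 316. 378. 381.] y [-331. -331. -272. -270.] c 347.6 -300.8 rect [ 347.5 -301.6] [62.  63.7] 83.4 yaws [-8.4, -5.8]
M 244 x [365. 375. 518. 521.] y [-347. -345. -263. -257.] c 443.2 -302.3 rect [ 439.5 -311.4] [157.9  86.6] 11.4 yaws [-58.3, 10.1]
[398.91849466  84.57483053 230.93553671]
```

View pics/scene1.png

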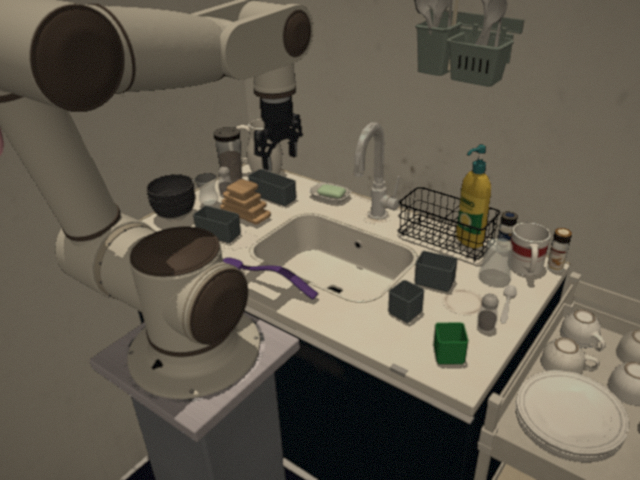

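View pics/top1.png

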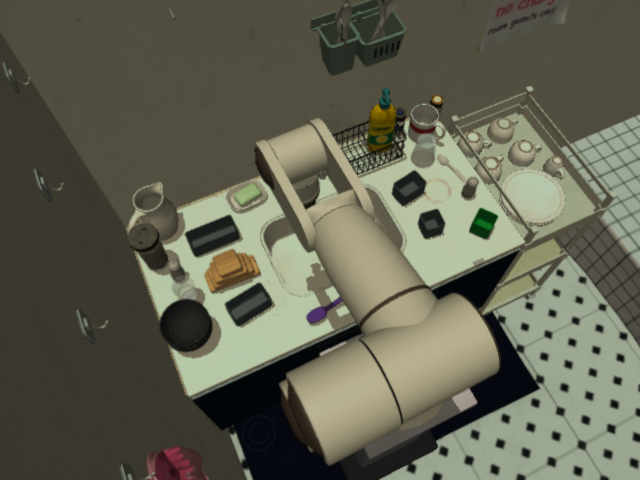

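Now the top view shows box_m at (408,187) and box_s at (432,223), both unobstructed. In the scene view both are also clear of the arm.

Run:
```python
from m import *
T=np.load('top1.npz'); S=np.load('scene1.npz')
for nm,r in {'S':(414,206,449,242),'M':(389,168,430,207),'XL':(183,212,243,258),'L':(222,280,275,327)}.items(): rep(nm,rim('top',T['p'],T['d'],r))
rep('Mscene',rim('scene',S['p'],S['d'],(412,248,460,293),g=75))
C=cloud('top',T['d']); q=C[(C[:,:,2]>40)&(C[:,:,2]<300)&(C[:,:,0]>440)&(C[:,:,1]<-200)&(C[:,:,1]>-420)&(C[:,:,0]<640)]
print('tall near M',[ (b,q[(q[:,0]>b)&(q[:,0]<b+20)][:,2].max().round()) for b in range(440,640,20) if ((q[:,0]>b)&(q[:,0]<b+20)).any()])
for u,v in((310,160),(322,172),(300,180),(440,190),(425,145),(385,150),(318,165)): print((u,v),C[v,u].round())
```

```text
S 99 x [318. 319. 379. 381.] y [-328. -326. -266. -263.] c 349.5 -295.8 rect [ 349.5 -295.9] [61.9 62.3] 81.9 yaws [-8.9, 3.8]
M 116 x [450. 453. 519. 521.] y [-341. -339. -253. -251.] c 485.4 -296.2 rect [ 486.1 -296.2] [62.6 91.8] 10.3 yaws [10.9, 10.9]
XL 184 x [557. 558. 619. 620.] y [228. 230. 361. 368.] c 588.3 297.9 rect [588.6 298. ] [141.4  64.9] 89.0 yaws [-0.1, 0.4]
L 165 x [309. 310. 380. 382.] y [225. 227. 339. 341.] c 345.3 283.0 rect [345.5 283.5] [ 62.4 115.1] 9.7 yaws [8.5, 8.9]
Mscene 211 x [366. 375. 518. 521.] y [-347. -346. -268. -260.] c 443.6 -303.8 rect [ 439.1 -311.6] [157.1  86.5] 11.5 yaws [-66.5, 9.0]
tall near M [(440, np.float64(73.0)), (460, np.float64(70.0)), (480, np.float64(69.0)), (500, np.float64(68.0)), (520, np.float64(66.0)), (540, np.float64(99.0)), (560, np.float64(101.0)), (580, np.float64(103.0)), (600, np.float64(111.0)), (620, np.float64(279.0))]
(310, 160) [358.  75. 582.]
(322, 172) [540. -33. 221.]
(300, 180) [350. 102. 538.]
(440, 190) [ 455. -396.    3.]
(425, 145) [ 575. -397.   88.]
(385, 150) [ 652. -306.   20.]
(318, 165) [352.  60. 563.]
```

Run:
```python
from m import *
T=np.load('top1.npz'); S=np.load('scene1.npz')
for nm,r in {'XL':(246,168,300,205),'L':(190,203,243,242)}.items(): rep('sc '+nm,rim('scene',S['p'],S['d'],r,g=75))
q=rim('scene',S['p'],S['d'],(412,248,460,293),g=75); rep('sc M',q[q[:,0]>430])
for n,I,(u0,v0,u1,v1) in(('scene',S,(215,175,275,228)),('top',T,(195,240,270,300))):
    C=cloud(n,I['d'])[v0:v1,u0:u1]; p=I['p'][v0:v1,u0:u1].astype(int)
    q=C[p[:,:,0]-p[:,:,2]>35]
    for nm,lo,hi in(('s',86,102),('m',62,76),('l',38,52),('xl',14,30)): rep(n+' lid_'+nm,q[(q[:,2]>lo)&(q[:,2]<hi)])
for n,I in(('top',T),('scene',S)):
    C=cloud(n,I['d']); C=C[(C[:,:,0]>515)&(C[:,:,1]<-180)&(C[:,:,1]>-400)&(C[:,:,0]<640)&(C[:,:,2]>75)]
    print(n,len(C),[(b,C[(C[:,1]>b)&(C[:,1]<b+40)][:,0].min().round()) for b in range(-400,-200,40) if ((C[:,1]>b)&(C[:,1]<b+40)).any()])
```

```text
sc XL 191 x [486. 554. 617. 619.] y [221. 224. 365. 369.] c 552.7 295.2 rect [553.5 295.5] [149.6 135.6] 89.9 yaws [-0.3, -0.3]
sc L 206 x [307. 309. 377. 381.] y [220. 222. 336. 340.] c 344.3 280.1 rect [343.  279.2] [ 67.7 119.3] 11.7 yaws [9.2, 9.9]
sc M 182 x [448. 450. 518. 521.] y [-347. -346. -266. -260.] c 484.4 -303.7 rect [ 484.2 -302.5] [65.7 86.6] 10.6 yaws [10.7, 9.8]
scene lid_s 330 x [426. 428. 487. 491.] y [255. 258. 317. 324.] c 458.8 289.2 rect [460.3 289.6] [72.3 73. ] 3.7 yaws [-0.4, 0.2]
scene lid_m 284 x [420. 422. 477. 482.] y [243. 245. 327. 335.] c 451.2 288.8 rect [453.2 289.5] [95.8 66.1] 86.8 yaws [-3.2, 34.0]
scene lid_l 329 x [423. 425. 486. 555.] y [226. 229. 339. 347.] c 488.9 286.1 rect [482.1 321.7] [215.3 116.1] 53.8 yaws [2.4, 30.4]
scene lid_xl 314 x [423. 426. 486. 510.] y [210. 213. 351. 411.] c 466.5 310.5 rect [491.9 337.5] [279.  124.2] 57.3 yaws [-2.8, 8.6]
top lid_s 525 x [430. 431. 491. 494.] y [262. 265. 323. 326.] c 462.1 293.8 rect [462.1 293.6] [66.4 68.2] 89.4 yaws [-0.1, 1.6]
top lid_m 300 x [423. 426. 486. 490.] y [248. 251. 340. 342.] c 456.3 294.9 rect [457.5 295.1] [93.9 68. ] 84.5 yaws [-7.0, -30.8]
top lid_l 275 x [426. 428. 486. 492.] y [232. 233. 351. 353.] c 459.0 292.2 rect [458.8 292.1] [ 66.9 122.2] 2.1 yaws [1.1, -3.5]
top lid_xl 290 x [427. 428. 487. 492.] y [216. 219. 363. 365.] c 459.3 290.8 rect [460.5 290.8] [149.7  66.8] 88.1 yaws [-1.8, 0.4]
top 305 [(-400, np.float64(554.0)), (-360, np.float64(607.0)), (-320, np.float64(606.0)), (-280, np.float64(605.0)), (-240, np.float64(605.0))]
scene 415 [(-400, np.float64(554.0)), (-360, np.float64(604.0)), (-320, np.float64(604.0)), (-280, np.float64(599.0)), (-240, np.float64(603.0))]
```

Request:
play_rows --plan '[0.408,0.122,0.14,0,0.408,0.122,0.14,0,0.408,0.122,0.14,0,0.408,0.122,0.14,0,0.408,0.122,0.14,0]'

```text
time: 2.2
tool_pos: [459.9, 285.9, 159.2]
ee_rot: [-0.001, 0.707, 0.707, -0.001]
ft_force: [-0.5, -0.6, 0.2]
opening: 85.4
finger_force: 0.0
```

Request:
play_rows --plan '[0,0,0,0,0,0,0,0]'

```text
time: 2.4
tool_pos: [459.6, 283.2, 160.7]
ee_rot: [-0.0, 0.707, 0.707, -0.001]
ft_force: [-0.6, 0.3, 0.9]
opening: 85.5
finger_force: 0.0
```

Request:
play_rows --plan '[0.017,0.003,0.08,0,0.017,0.003,0.13,0,0.017,0.003,0.165,0,0.017,0.003,0.165,0,0.017,0.003,0.165,0]'

```text
time: 2.9
tool_pos: [461.4, 291.6, 79.9]
ee_rot: [0.0, 0.708, 0.707, 0.0]
ft_force: [-0.0, 0.6, 0.3]
opening: 85.4
finger_force: 0.0
```

Request:
play_rows --plan '[0,0,0,0,0,0,0,0,0,0,0,0,0,0,0,0,0,0,0,0]' --hand 1

```text
time: 3.4
tool_pos: [461.7, 292.5, 80.7]
ee_rot: [0.001, 0.707, 0.707, 0.001]
ft_force: [0.3, -3.0, 8.2]
opening: 64.5
finger_force: 43.5
```

Request:
play_rows --plan '[0,0,-0.03,0,0,0,-0.1,0,0,0,-0.16,0,0,0,-0.16,0]'

```text
time: 3.8
tool_pos: [462.4, 293.2, 163.9]
ee_rot: [0.001, 0.707, 0.707, 0.003]
ft_force: [1.2, 0.4, 0.2]
opening: 64.4
finger_force: 45.7
```

```bash
cat > snap.py <<'E'
import sys; from m import *
k=sys.argv[1]; o=[]
for n in('scene','top'):
    p,d=ctrl.get_image(n); np.savez(f'{n}{k}.npz',p=p,d=d); o.append(p)
r=[list(map(int,a.split(','))) for a in sys.argv[2:4]]
a=[cv2.resize(i[v0:v1,u0:u1],(400,int(400*(v1-v0)/(u1-u0))),interpolation=3) for i,(u0,v0,u1,v1) in zip(o,r)]
H=max(i.shape[0] for i in a); a=[cv2.copyMakeBorder(i,0,H-i.shape[0],0,0,0) for i in a]
cv2.imwrite(f'pics/s{k}.png',cv2.convertScaleAbs(np.hstack(a),alpha=1.5)[:,:,::-1])
s=ctrl.read_state(); print(s['time'],s['tool_pos'].round(1),s['ee_rot'].round(4),s['ft_force'].round(1),s['opening'],s['qpos'].round(2))
E
python3 snap.py 2 180,130,310,230 140,200,300,330
```

```text
3.9 [461.1 292.5 159.8] [3.000e-04 7.071e-01 7.071e-01 1.000e-03] [-0.   0.5 -2.5] 64.6984166299814 [0.42 0.12 1.61 0.   1.4  0.42]
```

View pics/s2.png

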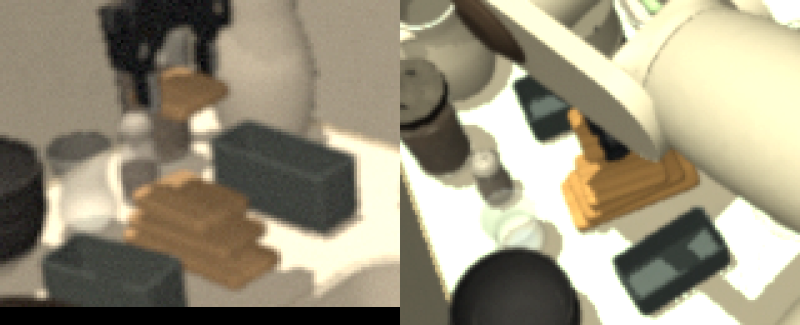

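Only lid_s came up, and the stack below it is undisturbed. Next I carry it to box_s.

Request:
play_rows --plan '[-0.49,-0.094,0,0,-0.49,-0.094,0,0,-0.49,-0.094,0,0,-0.49,-0.094,0,0,-0.49,-0.094,0,0]'

```text
time: 4.4
tool_pos: [412.5, 45.9, 158.0]
ee_rot: [-0.0, 0.707, 0.707, -0.0]
ft_force: [2.3, -0.1, -0.8]
opening: 64.8
finger_force: 45.6
```

Request:
play_rows --plan '[-0.49,-0.094,0,0,-0.49,-0.094,0,0,-0.49,-0.094,0,0,-0.49,-0.094,0,0,-0.49,-0.094,0,0]'

```text
time: 4.9
tool_pos: [365.5, -199.2, 158.2]
ee_rot: [-0.0, 0.707, 0.707, 0.0]
ft_force: [1.8, 1.1, -0.2]
opening: 64.8
finger_force: 45.6
```

Request:
play_rows --plan '[-0.1,-0.019,0,0.131,-0.19,-0.034,0,0.262,-0.202,-0.038,0,0.262,-0.202,-0.038,0,0.262,-0.202,-0.038,0,0.262]'

```text
time: 5.4
tool_pos: [347.7, -297.6, 158.2]
ee_rot: [-0.001, 0.752, 0.659, 0.0]
ft_force: [-0.2, 0.2, -0.4]
opening: 64.6
finger_force: 45.6
```

```bash
python3 snap.py 3 340,190,500,340 370,130,500,260
```

```text
5.5 [ 348.1 -297.3  158.6] [-2.000e-04  7.513e-01  6.600e-01  1.000e-04] [ 0.3  0.4 -0.8] 64.48838451132005 [-0.88 -0.06  1.8   0.    1.4  -0.75]
```

View pics/s3.png

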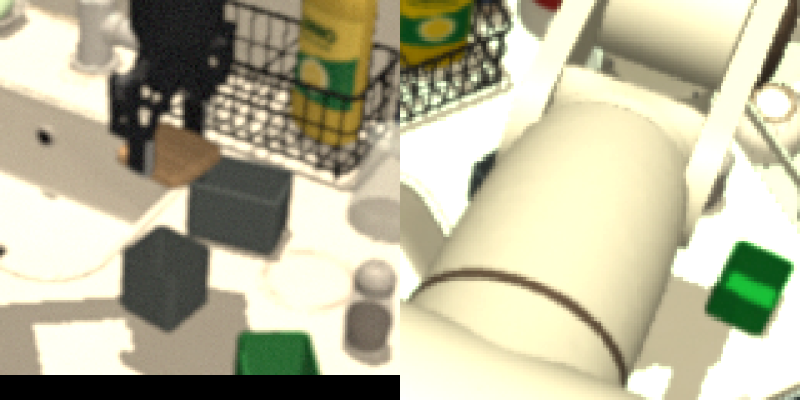

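Lid_s hangs level above box_s, near (165,150) in the scene crop with the box at (165,275). I'll check its offset numerically.

```bash
cat > lidchk.py <<'E'
import sys; from m import *
k=sys.argv[1]; u0,v0,u1,v1=map(int,sys.argv[2].split(','))
I=np.load(f'scene{k}.npz'); C=cloud('scene',I['d'])[v0:v1,u0:u1]; p=I['p'][v0:v1,u0:u1].astype(int)
q=C[(p[:,:,0]-p[:,:,2]>30)&(C[:,:,2]>110)]; print(len(q),np.percentile(q,[1,10,50,90,99],axis=0).round(0).tolist())
q=q[q[:,2]>np.percentile(q[:,2],97)-8]; rep('lid',q); A=np.c_[q[:,:2],np.ones(len(q))]; print('slope x,y',np.linalg.lstsq(A,q[:,2],rcond=None)[0].round(3))
E
python3 lidchk.py 3 380,230,432,270
```

```text
517 [[301.0, -335.0, 160.0], [312.0, -330.0, 165.0], [341.0, -313.0, 172.0], [367.0, -285.0, 174.0], [375.0, -266.0, 189.0]]
lid 438 x [300. 312. 371. 375.] y [-335. -331. -280. -267.] c 337.4 -301.1 rect [ -94.5 -512.3] [1061.1   81.6] 25.9 yaws [-40.6, -14.0]
slope x,y [ -0.562  -0.323 266.036]
```

Request:
play_rows --plan '[0,0,0.08,0,0,0,0.13,0,0,0,0.16,0,0,0,0.175,0,0,0,0.185,0]'

```text
time: 6.0
tool_pos: [348.1, -297.9, 66.2]
ee_rot: [-0.0, 0.751, 0.66, 0.0]
ft_force: [0.3, 0.5, -1.3]
opening: 64.7
finger_force: 45.6
```

Request:
play_rows --plan '[0,0,0.004,0,0,0,0.006,0,0,0,0.006,0]'

```text
time: 6.3
tool_pos: [348.0, -298.6, 63.8]
ee_rot: [0.0, 0.752, 0.659, 0.0]
ft_force: [0.6, -0.5, -1.1]
opening: 64.6
finger_force: 45.6
```

Request:
play_rows --plan '[0,0,0.003,0,0,0,0.003,0]'

```text
time: 6.5
tool_pos: [348.0, -298.8, 62.7]
ee_rot: [0.001, 0.752, 0.659, -0.0]
ft_force: [-2.2, 2.1, 9.5]
opening: 64.6
finger_force: 46.7
```

Request:
play_rows --plan '[0,0,0,0,0,0,0,0,0,0,0,0,0,0,0,0,0,0,0,0]' --hand -1

```text
time: 7.0
tool_pos: [347.8, -298.5, 61.8]
ee_rot: [-0.0, 0.752, 0.659, 0.0]
ft_force: [-0.7, 0.1, 1.1]
opening: 85.4
finger_force: 0.0
```

Request:
play_rows --plan '[0,0,-0.03,0,0,0,-0.1,0,0,0,-0.18,0,0,0,-0.18,0]'

```text
time: 7.4
tool_pos: [349.0, -300.0, 156.6]
ee_rot: [0.003, 0.752, 0.659, -0.0]
ft_force: [0.2, -0.1, -0.7]
opening: 85.3
finger_force: 0.0
```

Request:
play_rows --plan '[0.1,0.005,0,-0.263,0.2,0.01,0,-0.263,0.489,0.024,0,-0.263,0.489,0.024,0,-0.263,0.489,0.024,0,-0.263]'

```text
time: 7.9
tool_pos: [391.4, -55.6, 151.9]
ee_rot: [0.0, 0.707, 0.707, 0.0]
ft_force: [1.1, -0.4, 0.5]
opening: 85.5
finger_force: 0.0
```

Request:
play_rows --plan '[0.49,0.088,0,0,0.49,0.088,0,0,0.49,0.088,0,0,0.49,0.088,0,0,0.49,0.088,0,0]'

```text
time: 8.4
tool_pos: [435.3, 189.7, 151.8]
ee_rot: [0.0, 0.707, 0.707, 0.0]
ft_force: [1.4, -0.7, -0.6]
opening: 85.1
finger_force: 0.0
```

```bash
python3 snap.py 4 340,190,500,340 370,130,500,260
```

```text
8.5 [435.4 192.1 151.4] [-6.000e-04  7.052e-01  7.090e-01  3.000e-04] [-0.5 -0.1 -0.2] 85.04789883373651 [ 0.25 -0.02  1.78  0.    1.38  0.25]
```

View pics/s4.png

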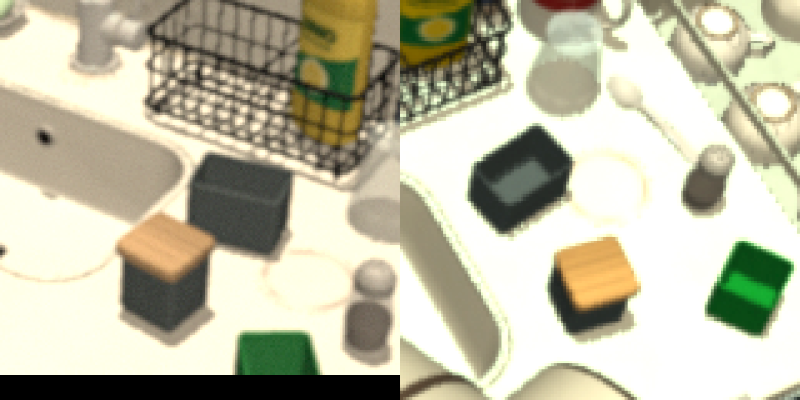

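Lid_s is seated flat on box_s. Now lid_m.

Request:
play_rows --plan '[0.1,0.02,0,0,0.18,0.037,0,0,0.202,0.041,0.05,0,0.202,0.041,0.1,0,0.202,0.041,0.1,0]'

```text
time: 9.0
tool_pos: [454.4, 287.7, 98.6]
ee_rot: [-0.001, 0.707, 0.707, -0.003]
ft_force: [0.4, -0.1, 0.2]
opening: 85.4
finger_force: 0.0
```

Request:
play_rows --plan '[0,0,0.05,0,0,0,0.08,0,0,0,0.093,0,0,0,0.093,0]'

```text
time: 9.4
tool_pos: [456.0, 287.9, 55.7]
ee_rot: [-0.0, 0.707, 0.707, -0.0]
ft_force: [-0.2, 0.3, 0.8]
opening: 85.5
finger_force: 0.0
```

Request:
play_rows --plan '[0,0,0,0,0,0,0,0,0,0,0,0,0,0,0,0,0,0,0,0]' --hand 1

```text
time: 9.9
tool_pos: [456.6, 288.5, 57.1]
ee_rot: [0.0, 0.707, 0.707, 0.001]
ft_force: [-1.3, -2.6, 9.8]
opening: 64.6
finger_force: 41.8
```

Request:
play_rows --plan '[0,0,-0.03,0,0,0,-0.1,0,0,0,-0.2,0,0,0,-0.2,0]'

```text
time: 10.3
tool_pos: [458.2, 289.4, 162.6]
ee_rot: [0.002, 0.707, 0.707, 0.005]
ft_force: [0.7, 0.3, -2.3]
opening: 64.8
finger_force: 44.3
```

Request:
play_rows --plan '[-0.48,-0.114,0,0,-0.48,-0.114,0,0,-0.48,-0.114,0,0,-0.48,-0.114,0,0,-0.48,-0.114,0,0]'

```text
time: 10.8
tool_pos: [398.4, 46.7, 156.1]
ee_rot: [0.001, 0.707, 0.707, 0.001]
ft_force: [1.6, -0.5, -0.1]
opening: 64.9
finger_force: 44.3
```

Request:
play_rows --plan '[-0.1,0,0,0,-0.2,0,0,0,-0.3,0,0,0,-0.4,0,0,0,-0.4,0,0,0]'

```text
time: 11.3
tool_pos: [398.8, -156.9, 156.0]
ee_rot: [0.001, 0.709, 0.705, -0.0]
ft_force: [-0.5, 0.6, -0.8]
opening: 65.0
finger_force: 44.3
```

Request:
play_rows --plan '[-0.08,0.046,0,-0.1,-0.16,0.091,0,-0.2,-0.24,0.137,0,-0.3,-0.302,0.172,0,-0.37,-0.302,0.172,0,-0.37]'

```text
time: 11.8
tool_pos: [486.6, -305.4, 155.0]
ee_rot: [0.0, 0.639, 0.769, -0.0]
ft_force: [-0.7, 1.1, -0.5]
opening: 64.6
finger_force: 44.3
```

```bash
python3 snap.py 5 340,190,500,340 370,130,500,260; python3 lidchk.py 5 400,190,470,255
```

```text
11.9 [ 485.4 -302.5  155.2] [-3.000e-04  6.388e-01  7.694e-01  1.000e-04] [-0.1  0.4 -0.5] 65.02207253224782 [-0.69  0.18  1.56  0.    1.4  -0.88]
756 [[443.0, -351.0, 112.0], [451.0, -344.0, 128.0], [483.0, -297.0, 167.0], [655.0, -268.0, 170.0], [663.0, -257.0, 172.0]]
lid 501 x [416. 448. 515. 654.] y [-351. -347. -262. -256.] c 535.4 -303.5 rect [  34.5 -486.2] [1311.9  105.5] 22.0 yaws [7.9, -83.1]
slope x,y [ -0.456  -0.31  293.335]
```

View pics/s5.png

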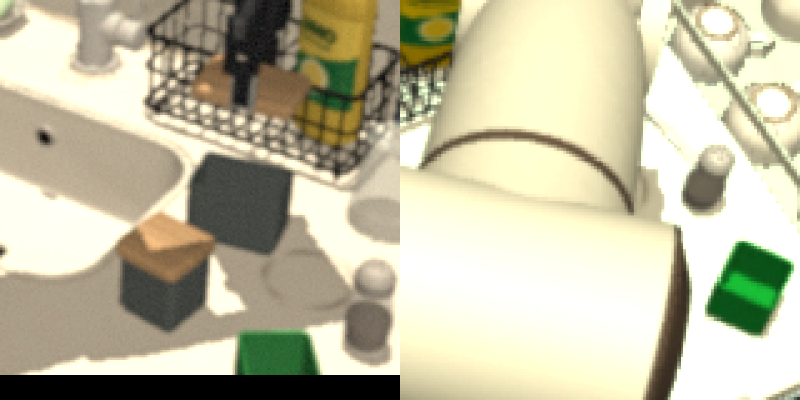

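Lid_m is level and centred over box_m to about 2 mm. I'll lower it.

Request:
play_rows --plan '[0,0,0.08,0,0,0,0.13,0,0,0,0.16,0,0,0,0.172,0,0,0,0.18,0]'

```text
time: 12.4
tool_pos: [485.6, -302.4, 66.0]
ee_rot: [0.0, 0.638, 0.77, 0.0]
ft_force: [-0.3, -1.0, -0.9]
opening: 64.8
finger_force: 44.3
```

Request:
play_rows --plan '[0,0,0.003,0,0,0,0.006,0,0,0,0.006,0]'

```text
time: 12.7
tool_pos: [485.6, -302.9, 63.2]
ee_rot: [0.001, 0.639, 0.77, 0.0]
ft_force: [-0.2, 1.7, 1.9]
opening: 65.0
finger_force: 44.6
```

Request:
play_rows --plan '[0,0,0.002,0,0,0,0.002,0]'

```text
time: 12.9
tool_pos: [485.7, -302.9, 63.1]
ee_rot: [0.001, 0.639, 0.77, 0.0]
ft_force: [-4.5, 4.9, 17.3]
opening: 64.4
finger_force: 46.1
```

Request:
play_rows --plan '[0,0,0,0,0,0,0,0,0,0,0,0,0,0,0,0,0,0,0,0]' --hand -1

```text
time: 13.4
tool_pos: [485.2, -302.6, 61.2]
ee_rot: [-0.0, 0.639, 0.77, 0.0]
ft_force: [-0.2, -0.1, -0.0]
opening: 85.4
finger_force: 0.0
```

Request:
play_rows --plan '[0,0,-0.03,0,0,0,-0.1,0,0,0,-0.18,0,0,0,-0.18,0]'

```text
time: 13.8
tool_pos: [486.9, -303.9, 157.8]
ee_rot: [0.004, 0.639, 0.77, 0.0]
ft_force: [0.6, 0.0, -0.7]
opening: 85.4
finger_force: 0.0
```

Request:
play_rows --plan '[0.08,-0.028,0,0.1,0.16,-0.056,0,0.2,0.24,-0.084,0,0.3,0.328,-0.113,0,0.37,0.328,-0.113,0,0.37]'

```text
time: 14.3
tool_pos: [397.6, -148.5, 152.2]
ee_rot: [0.0, 0.707, 0.708, 0.0]
ft_force: [1.4, -0.3, -0.6]
opening: 85.1
finger_force: 0.0
```

Request:
play_rows --plan '[0.1,0,0,0,0.2,0,0,0,0.3,0,0,0,0.4,0,0,0,0.48,0,0,0]'

```text
time: 14.8
tool_pos: [399.2, 90.4, 152.3]
ee_rot: [0.0, 0.707, 0.708, 0.001]
ft_force: [0.4, -0.8, -0.2]
opening: 85.5
finger_force: 0.0
```

```bash
python3 snap.py 6 340,190,500,340 140,190,490,330
python3 - <<'E'
from m import *
for n,k,(u0,v0,u1,v1) in(('top',6,(195,240,270,300)),('top',6,(380,160,455,245))):
    I=np.load(f'{n}{k}.npz'); C=cloud(n,I['d'])[v0:v1,u0:u1]; p=I['p'][v0:v1,u0:u1].astype(int)
    q=C[p[:,:,0]-p[:,:,2]>50]
    if u0<300:
        for nm,lo,hi in(('l',38,52),('xl',14,30)): rep('lid_'+nm,q[(q[:,2]>lo)&(q[:,2]<hi)])
    else:
        q=q[(q[:,2]>66)&(q[:,2]<90)]
        for nm,w in(('s',q[q[:,0]<410]),('m',q[q[:,0]>430])): rep(nm,w); print(np.percentile(w[:,2],[5,50,95]).round(1))
E
```

```text
14.9 [399.2  92.  152.1] [-1.000e-04  7.051e-01  7.091e-01  7.000e-04] [-0.7 -0.4 -0.3] 85.0445419450783 [ 0.04 -0.16  1.91  0.    1.39  0.03]
lid_l 818 x [428. 430. 489. 493.] y [233. 237. 347. 352.] c 460.2 292.2 rect [461.  292.3] [ 68.7 121.9] 1.0 yaws [2.7, 2.2]
lid_xl 216 x [428. 430. 488. 493.] y [216. 218. 363. 364.] c 460.7 290.3 rect [460.1 290.2] [148.5  66.1] 88.0 yaws [-2.7, -11.2]
s 434 x [315. 318. 376. 380.] y [-329. -324. -268. -265.] c 347.4 -296.9 rect [ 347.8 -296.4] [66.4 68.2] 81.6 yaws [-4.8, -3.7]
[71.2 77.  82.6]
m 569 x [449. 454. 513. 517.] y [-342. -336. -255. -251.] c 483.5 -296.5 rect [ 485.1 -295.3] [70.  95.8] 7.9 yaws [7.9, 7.2]
[70.9 76.9 83.4]
```

View pics/s6.png

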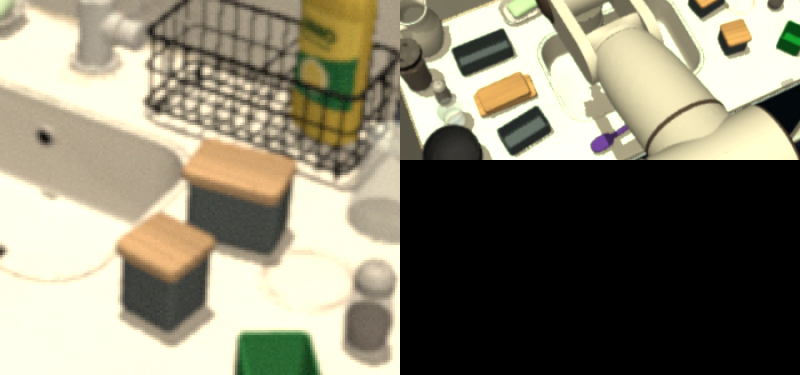

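Both lids sit flat, with tops at z ≈ 77. Next is lid_l.

Request:
play_rows --plan '[0.1,0.03,0,0,0.2,0.06,0.04,0,0.29,0.09,0.08,0,0.37,0.112,0.12,0,0.396,0.12,0.12,0]'

```text
time: 15.4
tool_pos: [459.3, 288.3, 89.1]
ee_rot: [-0.001, 0.706, 0.708, -0.001]
ft_force: [-0.6, -1.0, 0.2]
opening: 85.6
finger_force: 0.0
```

Request:
play_rows --plan '[0,0,0,0,0,0,0,0]'

```text
time: 15.6
tool_pos: [459.6, 285.6, 91.8]
ee_rot: [0.0, 0.707, 0.707, -0.0]
ft_force: [-0.6, -1.0, 0.0]
opening: 85.3
finger_force: 0.0
```

Request:
play_rows --plan '[0.009,0,0.05,0,0.009,0,0.09,0,0.009,0,0.115,0,0.009,0,0.122,0,0.009,0,0.122,0]'

```text
time: 16.1
tool_pos: [459.5, 290.1, 30.8]
ee_rot: [0.0, 0.707, 0.707, 0.0]
ft_force: [0.2, 0.1, -0.0]
opening: 85.5
finger_force: 0.0
```

Request:
play_rows --plan '[0,0,0,0,0,0,0,0,0,0,0,0,0,0,0,0,0,0,0,0]' --hand 1

```text
time: 16.6
tool_pos: [459.9, 290.8, 31.7]
ee_rot: [0.0, 0.707, 0.707, 0.001]
ft_force: [-0.9, -2.0, 8.2]
opening: 64.9
finger_force: 43.3
```

Request:
play_rows --plan '[0,0,-0.03,0,0,0,-0.1,0,0,0,-0.2,0,0,0,-0.24,0,0,0,-0.24,0]'

```text
time: 17.1
tool_pos: [460.5, 291.3, 154.3]
ee_rot: [0.001, 0.707, 0.707, 0.003]
ft_force: [0.5, -0.1, -3.0]
opening: 64.6
finger_force: 46.0
```

Request:
play_rows --plan '[-0.006,-0.07,0,-0.1,-0.012,-0.14,0,-0.2,-0.019,-0.2,0,-0.3,-0.019,-0.231,0,-0.314,-0.019,-0.231,0,-0.314]'

```text
time: 17.6
tool_pos: [342.4, 281.2, 150.2]
ee_rot: [-0.0, 0.649, 0.761, 0.0]
ft_force: [0.5, -0.2, -1.2]
opening: 64.8
finger_force: 45.9
```

```bash
python3 snap.py 7 150,110,310,260 140,190,300,340; python3 lidchk.py 7 170,135,255,205
```

```text
17.7 [344.2 281.3 150.3] [1.000e-04 6.495e-01 7.603e-01 2.000e-04] [-0.3 -0.5 -1.5] 64.46371958243068 [ 0.51 -0.08  1.84 -0.    1.38  0.35]
539 [[-554.0, -781.0, 154.0], [305.0, 221.0, 159.0], [334.0, 255.0, 165.0], [365.0, 314.0, 168.0], [375.0, 331.0, 856.0]]
lid 450 x [-554.  301.  370.  375.] y [-781.  219.  323.  332.] c -89.5 -224.5 rect [ -68.1 -250.3] [1433.4  123.7] 52.4 yaws [11.5, 4.9]
slope x,y [-4.72000e-01 -2.50000e-01  3.91785e+02]
```

View pics/s7.png

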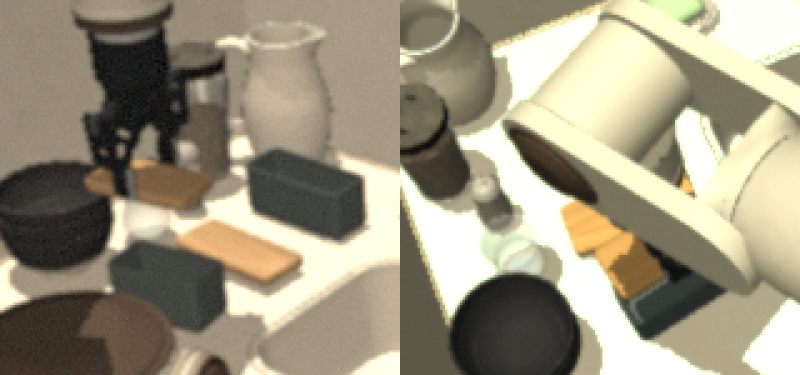

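Lid_l is level over box_l, with lid_xl alone on the worktop. I'll lower it.

Request:
play_rows --plan '[0,0,0.08,0,0,0,0.12,0,0,0,0.15,0,0,0,0.163,0,0,0,0.172,0]'

```text
time: 18.2
tool_pos: [344.3, 281.1, 63.9]
ee_rot: [-0.0, 0.65, 0.76, -0.0]
ft_force: [0.1, 0.1, -1.5]
opening: 64.9
finger_force: 45.9
```

Request:
play_rows --plan '[0,0,0.003,0,0,0,0.006,0,0,0,0.006,0]'

```text
time: 18.5
tool_pos: [344.1, 281.3, 61.9]
ee_rot: [0.0, 0.649, 0.761, 0.0]
ft_force: [1.0, -0.2, -1.7]
opening: 64.4
finger_force: 45.9
```

Request:
play_rows --plan '[0,0,0.002,0,0,0,0.003,0]'

```text
time: 18.7
tool_pos: [344.2, 281.4, 61.6]
ee_rot: [0.0, 0.649, 0.761, 0.001]
ft_force: [-11.0, -7.9, 34.3]
opening: 64.8
finger_force: 49.8
```

Request:
play_rows --plan '[0,0,0,0,0,0,0,0,0,0,0,0,0,0,0,0,0,0,0,0]' --hand -1

```text
time: 19.2
tool_pos: [343.7, 281.1, 59.8]
ee_rot: [-0.0, 0.649, 0.761, 0.0]
ft_force: [-0.7, -0.8, -0.1]
opening: 85.2
finger_force: 0.0
```

Request:
play_rows --plan '[0,0,-0.03,0,0,0,-0.1,0,0,0,-0.14,0,0,0,-0.14,0]'

```text
time: 19.6
tool_pos: [344.8, 281.7, 132.5]
ee_rot: [0.001, 0.649, 0.761, 0.002]
ft_force: [-0.3, -1.0, -0.8]
opening: 85.4
finger_force: 0.0
```

Request:
play_rows --plan '[-0.007,0.07,0,0.1,-0.014,0.15,0,0.2,-0.022,0.21,0,0.3,-0.022,0.23,0,0.314,-0.022,0.23,0,0.314]'

```text
time: 20.1
tool_pos: [459.4, 288.1, 128.6]
ee_rot: [-0.0, 0.707, 0.707, -0.001]
ft_force: [-0.3, 0.0, 0.7]
opening: 85.1
finger_force: 0.0
```

```bash
python3 snap.py 8 150,110,310,260 140,190,300,340
python3 - <<'E'
from m import *
I=np.load('scene8.npz'); C=cloud('scene',I['d'])[165:250,180:300]; p=I['p'][165:250,180:300].astype(int)
q=C[p[:,:,0]-p[:,:,2]>35]
for nm,w in (('xl',q[(q[:,2]>14)&(q[:,2]<30)&(q[:,0]<500)]),('l',q[(q[:,2]>66)&(q[:,2]<90)&(q[:,0]<410)])): rep(nm,w)
E
```

```text
20.2 [458.  288.2 129.2] [-4.000e-04  7.066e-01  7.076e-01 -6.000e-04] [-0.5  0.2  0.2] 85.1311325257807 [0.42 0.14 1.66 0.   1.34 0.42]
xl 570 x [423. 427. 487. 491.] y [212. 215. 356. 401.] c 457.3 306.3 rect [456.9 322.1] [ 75.2 225.3] 1.4 yaws [-12.4, -6.5]
l 673 x [302. 306. 372. 378.] y [217. 221. 332. 339.] c 339.8 277.9 rect [340.3 277.8] [ 73.2 126.6] 6.9 yaws [10.6, 8.6]
```

View pics/s8.png

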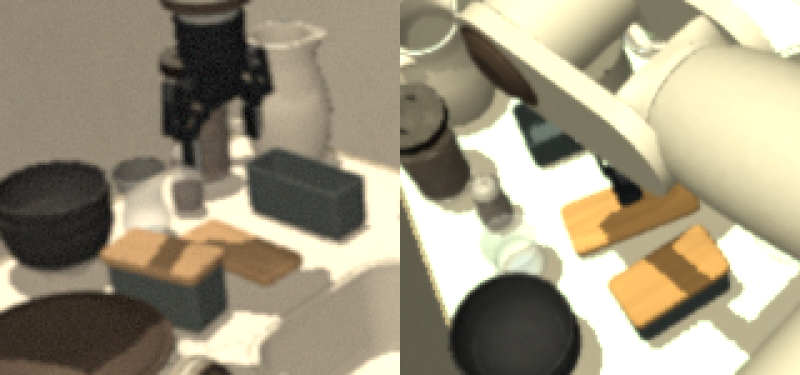

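Lid_l is seated on box_l, and lid_xl has not moved and lies under the gripper. I'll grip it.

Request:
play_rows --plan '[0,0,0.08,0,0,0,0.15,0,0,0,0.2,0,0,0,0.23,0,0,0,0.241,0]'

```text
time: 20.7
tool_pos: [457.2, 288.1, 8.1]
ee_rot: [-0.0, 0.706, 0.708, -0.001]
ft_force: [0.5, 0.1, 0.4]
opening: 85.3
finger_force: 0.0
```

Request:
play_rows --plan '[0,0,0,0,0,0,0,0,0,0,0,0,0,0,0,0,0,0,0,0]' --hand 1

```text
time: 21.2
tool_pos: [459.3, 288.6, 10.5]
ee_rot: [0.0, 0.707, 0.707, 0.001]
ft_force: [-2.9, 0.2, 8.0]
opening: 64.5
finger_force: 45.3
```

Request:
play_rows --plan '[0,0,-0.03,0,0,0,-0.1,0,0,0,-0.2,0,0,0,-0.28,0,0,0,-0.28,0]'

```text
time: 21.7
tool_pos: [461.0, 289.2, 155.5]
ee_rot: [0.002, 0.707, 0.707, 0.004]
ft_force: [-0.4, -0.4, -2.7]
opening: 64.9
finger_force: 45.1
```

Request:
play_rows --plan '[0.004,0.08,0,0,0.008,0.16,0,0,0.014,0.22,0,0,0.014,0.258,0,0,0.014,0.258,0,0]'

```text
time: 22.2
tool_pos: [589.6, 294.9, 148.1]
ee_rot: [-0.0, 0.707, 0.707, -0.0]
ft_force: [-0.6, 0.3, -2.8]
opening: 64.4
finger_force: 45.2
```

```bash
python3 snap.py 9 200,90,350,230 140,170,300,310; python3 lidchk.py 9 235,105,335,170
```

```text
22.3 [587.7 295.2 148.6] [-3.000e-04  7.070e-01  7.072e-01 -5.000e-04] [-0.2  0.4 -1.9] 64.6469563507481 [0.35 0.36 1.35 0.   1.44 0.35]
546 [[533.0, 217.0, 123.0], [554.0, 223.0, 153.0], [579.0, 274.0, 160.0], [613.0, 360.0, 163.0], [683.0, 474.0, 199.0]]
lid 437 x [526. 552. 647. 664.] y [217. 222. 455. 474.] c 595.0 345.7 rect [ 105.1 -200.3] [1750.1  150.6] 46.3 yaws [-0.8, -2.6]
slope x,y [-5.22000e-01  2.10000e-02  4.61123e+02]
```

View pics/s9.png

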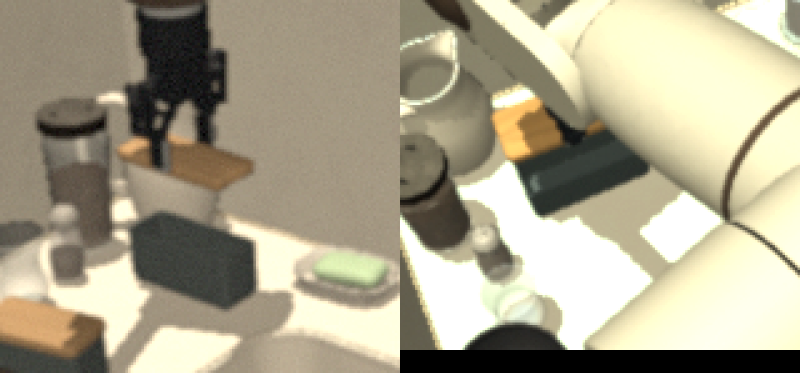

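Lid_xl hangs level over box_xl, and its near end lines up with about the right 3 mm overhang. I'll lower it.

Request:
play_rows --plan '[0,0,0.07,0,0,0,0.11,0,0,0,0.14,0,0,0,0.155,0,0,0,0.164,0]'

```text
time: 22.8
tool_pos: [587.8, 295.5, 67.3]
ee_rot: [-0.0, 0.707, 0.707, 0.0]
ft_force: [1.1, -0.1, -1.4]
opening: 64.7
finger_force: 45.1
```

Request:
play_rows --plan '[0,0,0.002,0,0,0,0.005,0,0,0,0.005,0]'

```text
time: 23.1
tool_pos: [588.3, 295.5, 65.4]
ee_rot: [0.0, 0.707, 0.707, 0.0]
ft_force: [0.4, -0.6, -1.0]
opening: 64.5
finger_force: 45.1
```

Request:
play_rows --plan '[0,0,0.002,0,0,0,0.003,0,0,0,0.003,0]'

```text
time: 23.4
tool_pos: [588.3, 295.5, 64.5]
ee_rot: [0.0, 0.707, 0.707, 0.001]
ft_force: [-3.1, -0.8, 9.0]
opening: 64.3
finger_force: 46.2
```

Request:
play_rows --plan '[0,0,0,0,0,0,0,0,0,0,0,0,0,0,0,0,0,0,0,0]' --hand -1

```text
time: 23.9
tool_pos: [588.0, 295.4, 63.3]
ee_rot: [-0.0, 0.707, 0.707, -0.0]
ft_force: [-0.3, -0.4, 0.0]
opening: 85.2
finger_force: 0.0
```

Request:
play_rows --plan '[0,0,-0.03,0,0,0,-0.1,0,0,0,-0.2,0,0,0,-0.25,0,0,0,-0.25,0]'

```text
time: 24.4
tool_pos: [589.3, 295.9, 194.3]
ee_rot: [0.002, 0.707, 0.707, 0.003]
ft_force: [-0.8, 0.1, -0.3]
opening: 85.6
finger_force: 0.0
```

Request:
play_rows --plan '[-0.07,-0.07,0,0,-0.14,-0.14,0,0,-0.21,-0.21,0,0,-0.28,-0.28,0,0,-0.34,-0.34,0,0]'

```text
time: 24.9
tool_pos: [416.1, 124.1, 188.4]
ee_rot: [0.0, 0.707, 0.707, -0.0]
ft_force: [0.0, -0.9, 1.2]
opening: 85.4
finger_force: 0.0
```

Request:
play_rows --plan '[-0.06,0,0,0,-0.12,0,0,0,-0.2,0,0,0,-0.2,0,0,0,-0.2,0,0,0]'

```text
time: 25.4
tool_pos: [418.1, 24.7, 188.6]
ee_rot: [0.0, 0.708, 0.707, 0.0]
ft_force: [0.3, -0.6, -0.4]
opening: 85.7
finger_force: 0.0
```

```bash
python3 snap.py 10 160,150,320,270 130,170,290,340
python3 - <<'E'
from m import *
I=np.load('top10.npz'); C=cloud('top',I['d']); p=I['p'].astype(int)
q=C[(p[:,:,0]-p[:,:,2]>50)&(C[:,:,2]>55)&(C[:,:,2]<95)]
for nm,x0,x1,y0,y1 in(('s',300,400,-350,-240),('m',430,540,-370,-230),('l',290,410,200,370),('xl',530,650,200,390)):
    w=q[(q[:,0]>x0)&(q[:,0]<x1)&(q[:,1]>y0)&(q[:,1]<y1)]
    if len(w)>30: w=w[w[:,2]>67]; rep(nm,w); A=np.c_[w[:,:2],np.ones(len(w))]; print('   z',np.median(w[:,2]).round(1),'slopes',np.linalg.lstsq(A,w[:,2],rcond=None)[0][:2].round(3))
E
```

```text
25.5 [418.1  25.8 188.4] [-1.000e-04  7.068e-01  7.074e-01  1.000e-04] [-0.3  0.2 -0.4] 85.35635555575557 [-0.12 -0.16  1.84  0.    1.47 -0.12]
s 431 x [315. 318. 376. 379.] y [-329. -325. -267. -264.] c 346.8 -296.7 rect [ 348.4 -298.2] [67.4 68.7] 80.7 yaws [-3.5, -4.2]
   z 76.9 slopes [-0.011  0.017]
m 569 x [450. 455. 514. 519.] y [-342. -337. -255. -251.] c 484.8 -296.4 rect [ 484.  -295.9] [70.9 96.8] 7.0 yaws [6.1, 7.5]
   z 76.6 slopes [-0.007  0.006]
l 990 x [307. 312. 375. 381.] y [223. 230. 335. 342.] c 343.8 282.5 rect [343.8 282. ] [ 67.4 120.1] 10.8 yaws [9.7, 9.8]
   z 77.9 slopes [-0.02  -0.001]
xl 1052 x [555. 557. 616. 619.] y [225. 231. 363. 370.] c 587.1 297.1 rect [586.5 297.2] [148.6  70.3] 88.7 yaws [-0.1, -1.1]
   z 77.8 slopes [-0.014 -0.001]
```

View pics/s10.png

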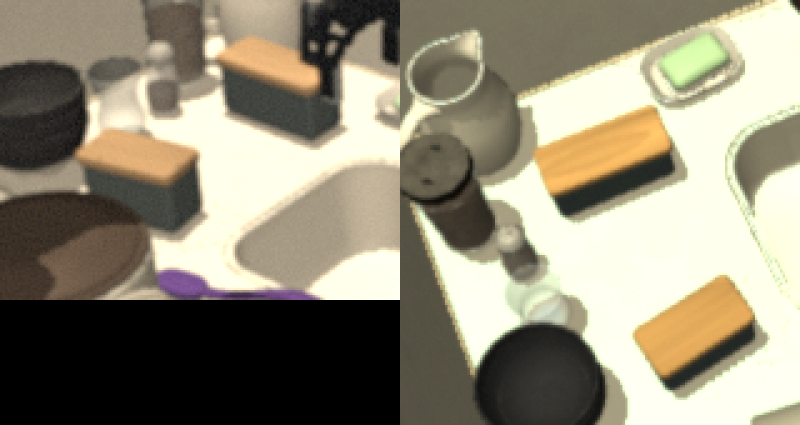

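All four lids are flat, with tops at z ≈ 77–78 and almost no slope, and the glass still stands near (540,300) in the crop. I'm handing in.

```bash
python3 -c "
from station import ctrl
print(ctrl.hand_in())"
```

```text
the job is handed in; nothing more can be done
None
```

All four lids are on their matching boxes, flat on the rim and released, the tea glass is still standing where it was, and the job was handed in at about 25.5 s (no verdict was returned).

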